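# Cover the damp-box jar and shut the drop front

## Robot

A 7-joint arm with a two-finger parallel gripper is mounted at the origin on the work surface. World frame = base frame: x ahead of the robot, y to its left, z up, the work surface at z = 0. Lengths are in m, angles in rad, forces in N, time in s.
With the tool pointing down it reaches from about 0.425 to 0.925 m from the base axis. Payload 6.8 kg.
Tool frame: the origin (TCP) lies between the finger pads; the fingertips stand 14 mm ahead of it and the grasp point (between the pads) lies 5 mm behind it; z points along the fingers, y is the line along which they close (so a half turn about z gives the same grasp; the last joint's range is limited). The gripper opens to 85 mm and grips with 20 to 120 N. Pads are 22 mm wide; open, the fingers measure 114 mm over their backs; the gripper's body (76 mm by 85 mm) begins 54 mm behind the grasp point. The pads swing forward as they close: fully open they stand 13 mm farther back than shut.
Start: joints at [-1.22, 0.477, 0.022, 1.555, -0.011, 1.109, -0.083], TCP at [0.299, 0.605, 0.245] pointing down, gripper open.
Joint ranges: [-2.96, 2.96], [-0.34, 2.1], [-1.41, 1.46], [0.24, 2.44], [-1.37, 4.51], [0.17, 1.92], [-2.96, 2.96]. Speed limits (rad/s): [2.39, 2.39, 3.14, 3.14, 3.14, 3.14, 3.14].

## Interface

Orientations are given as a 3x3 rotation matrix whose columns are the frame's x, y, z axes.
In Python, from plant import robot gives the robot as it stands.
- The arm moves only by the tool step_arm, never from a script. Its argument "moves" is one flat list of numbers, 7 for each row, row after row: the shift along the tool's x, y, z in mm, then the turn, a rotation vector about the tool's x, y, z in rad, then the closure, from 0 (fully open) to 1 (shut). In form: [x, y, z, rx, ry, rz, claw, x, y, z, rx, ry, rz, claw, ...]. A call has 1 to 10 rows; each row shifts and turns the commanded pose from where the row before left it, along the tool's axes as they then stand; what a row does not reach is not made up. A row lasts 1/8 s, in which the tool goes at most 62.5 mm and 10.7 degrees, less where a joint would pass 70% of its speed; a pose out of reach is approached as far as the arm can. A call with a gripper value outside its range is refused whole. The fingers move at their own pace and stop on an object; "squeeze" is the grip in N (left out, the last holds). Time passes only in rows, so rows that do not move let the fingers close. It gives the time, the measured TCP pose, the force, the opening and the grip force at its end, in the units of the state.
- robot.sense(): the state, without advancing time (a new reading comes with each control period).
- robot.grab_frame(name): name is "side" or "top" or "wrist"; returns a dict with "frame" (384x512x3 uint8, blue, green, red), "z_map" (384x512 float32, m along the optical axis (not along the pixel's ray), 0 where there is no reading), "fx", "fy", "cx", "cy" (pixels), "distortion" ([k1, k2, p1, p2, k3] as OpenCV has them; the pictures are not rectified), "rvec" (rotation vector, rad) and "tvec" (3), from world to camera coordinates, as OpenCV has them; the wrist camera has in their place "hand_eye" (4x4, takes a point from camera to tool coordinates, whose origin is the TCP and whose axes are the flange's). Camera axes: x right, y down, z forward; pixel columns grow to the right and rows downward; lengths in m; the calibration is good to about 2 mm. A picture is of the moment at which its call begins: read the wrist's pose just before it.
- robot.hand_in(): hands the job in; it is judged then, once.
Trained networks look in a picture, given as the dict that the camera call returned (one of the last four; its "shot" number tells which), for a name from the list of things; names that differ only in an ending like _2 or _b are one class to them, and where a whole thing is asked for, a point or a joint stands for the part that bears it (a point fixed in the world has none). Each returns a list of dicts, best first, with "score" (0 to 1); they miss things now and then, are a little off and sometimes report something else, mostly with a low value. They report only what shows in the picture. A call takes as long as a camera call. They do not tell look-alikes from the thing itself.
- robot.boxes_of(picture, thing): "centre" ([column, row] as shares, 0 to 1, of the picture: columns of its width, rows of its height, amid what is visible of it).
- robot.masks_of(picture, thing): "region" (384x512 bool, what is visible of it) and "centre" ([column, row] as shares, 0 to 1, of the picture: columns of its width, rows of its height, amid what is visible of it).
- robot.tip_of(picture, thing): "centre" ([column, row] as shares, 0 to 1, of the picture: columns of its width, rows of its height: a listed point, or the origin of a listed thing).
The state is a dict: "time_s": time; "q": joint angles; "qvel": joint speeds; "tau": joint torques, N m; "position": TCP position; "eef_rot": TCP orientation; "force": force on the tool from outside, world axes, zero at the start; "torque": the same for the moment, N m; "opening": finger opening in m; "finger_force": force on a finger pad.
Only numpy, scipy, OpenCV 4.12 (cv2) and the standard library are available. Lean on these libraries where they do the work, as an engineer would, in place of code of your own. Each camera call takes 0.05 s, during which the arm holds its last target. There are 200 camera calls.

## Task

Pull the sloping front flap of the plywood damp box up, over and right down until it rests open against its stop, put the lid that fits onto the open jar standing inside so that it sits seated and level, then push the flap back up and over until the box is fully closed. The clay is unfired, so do not bear down hard on the jar or shove it about, and leave the big lid and the small bowl where they are.

Things in the scene. Friction and masses are not known exactly. Their poses are not given: they have to be found in the camera images.
- damp_box: Fixed open-topped plywood box, 180 mm front to back, 270 mm wide, 209 mm tall at the back. Origin: centre of its underside, on the table. x points from the front (hinge) to the back wall, y along the hinge, z up. Floor 15 mm thick; front sill 66 mm high at x = -90 mm; back wall 12 mm thick at x = 84 mm; side walls' inner faces at y = +-125 mm, top edges sloping from sill to back wall.
- flap (a joint): Angle of the box's front flap, rad: 0 = closed (it slopes 0.70 rad above horizontal, leaning back over the box and covering it from above), 0.87 = upright, 1.90 = fully open at its stop (leaning out to the front, 0.54 rad above horizontal). Stiff hinge (0.45 N m): the flap stays where it is left. It may start a little ajar.
- flap_hinge (a point): Middle of the hinge line along the front sill's top, 78 mm above the table, at x = -90 mm in the box's frame; the hinge axis is the box's y axis.
- flap_handle (a point): Centre of the flap's steel bar handle: round, 12 mm thick, 110 mm long, parallel to the hinge, on a post at each end. The flap is 200 mm long from the hinge, 268 wide, 12 thick, inner face through the hinge line. The bar is 188 mm along the flap and 54 mm out from its inner face (36 mm gap to the panel). With the flap leaning out, the panel overhangs the bar: then grasp it with a tilted tool.
- jar: Loose unfired clay jar in the box, the taller of the two pots: 62 mm tall, belly 96 mm wide, neck 86 mm wide outside and 74 mm inside (wall 6 mm). Origin: centre of its underside. About 0.32 kg.
- jar_rim (a point): Centre of the jar's mouth, in the plane of the rim (62 mm above the jar's underside).
- lid: The jar's lid, the smaller of two clay lids lying knob up on the table: flange 94 mm across, 8 to 16 mm above the underside; under it a spigot 71 mm across, 8 mm deep, that drops inside the jar's neck (1.5 mm play all round); on top a round knob 24-28 mm thick from 16 to 47 mm height. Origin: centre of the spigot's underside, z up. Seated, the origin is 8 mm below the rim plane.
- lid_big: The other clay lid, same form but 124 mm across; fits no jar here, leave it. Origin: centre of its underside.
- bowl: Small loose clay bowl in the box beside the jar, 80 mm wide, 36 mm tall; leave it. Origin: centre of its underside.
Things that resemble listed ones, but are neither listed nor needed, are in the scene too. Leave any orange or red look-alike of the lid alone.

How it is judged:
On the way, in this order (a step that is already met when the one before it is completed fails the run):
1. the flap is pulled right down to its open stop (within 0.1 rad) (value of joint flap above 1.8 rad), for 0.2 s.
2. with the flap still open, the lid sits seated and level on the jar and is let go (z of lid in the frame of jar_rim between -0.011 and -0.005 m and horizontal distance between lid and jar_rim below 0.005 m and angle between lid's own z axis and vertical below 0.06 rad and value of joint flap above 1.5 rad and contact force between the fingers and lid below 0.1 N), for 0.2 s.
At the end, for the whole second after the job is handed in: The flap is closed to within 0.05 rad, the jar stands upright on the box's floor, and the fitting lid sits in its mouth: within 5 mm of centred, spigot dropped in to within 3 mm of fully seated, level to within 0.06 rad, everything at rest (value of joint flap below 0.05 rad and z of lid in the frame of jar_rim between -0.011 and -0.005 m and horizontal distance between lid and jar_rim below 0.005 m and angle between each of lid, jar's own z axis and vertical below 0.06 rad and z of jar in the frame of damp_box below 0.02 m and linear speed of each of lid, jar below 0.02 m/s); the robot touches nothing.
It fails at once if the jar is borne down on through its lid with more than 40 N (contact force between lid and jar above 40 N).
It fails at once if the jar is shoved more than 30 mm (distance of jar from where it was at the start of the episode above 0.03 m).
It fails at once if the big lid is shifted more than 30 mm (distance of lid_big from where it was at the start of the episode above 0.03 m).
It fails at once if the small bowl is shifted more than 30 mm (distance of bowl from where it was at the start of the episode above 0.03 m).
It also fails if it takes over 72 s, if anything falls off the work surface, if the arm or the gripper's body presses on something with over 40 N, if the wrist force passes 120 N, or if a joint passes its speed limit or range.

## Working session

There is one attempt and no reset: what is moved stays moved. The work goes in short steps, Python scripts to look and compute and a tool call to move; the robot and the scene stay as the last step left them, time stands still between calls to the robot, and variables do not carry over. Pictures are saved under pics/ and viewed, at most 10 in all, crops included, and the job is handed in when it is done.

Besides the shell and the picture viewer there is one more tool, called by a JSON object that holds its "method" and its "body", one argument or row to a line. step_arm: Moves the arm, as the interface text tells. Its arguments: {"type":"object","properties":{"moves":{"type":"array"},"squeeze":{"type":"number"}},"required":["moves"]}

```bash
mkdir -p pics
cat > h.py <<'E'
import numpy as np, cv2
from plant import robot
def cam(p, s=None):
    K=np.array([[p['fx'],0,p['cx']],[0,p['fy'],p['cy']],[0,0,1.]]); D=np.array(p['distortion'],float)
    if 'hand_eye' in p:
        H=np.array(p['hand_eye']); T=np.eye(4); T[:3,:3]=s['eef_rot']; T[:3,3]=s['position']; T=T@H
    else:
        R=cv2.Rodrigues(np.array(p['rvec'],float))[0]; T=np.eye(4); T[:3,:3]=R.T; T[:3,3]=-R.T@np.array(p['tvec'],float).ravel()
    return K,D,T
def ray(p,uv,s=None):
    K,D,T=cam(p,s); uv=np.array(uv,float).reshape(-1,1,2)
    n=cv2.undistortPoints(uv,K,D).reshape(-1,2); d=np.c_[n,np.ones(len(n))]@T[:3,:3].T
    return T[:3,3],d
def at_z(p,uv,z,s=None):
    o,d=ray(p,uv,s); return o+d*((z-o[2])/d[:,2])[:,None]
def pts(p,mask,s=None):
    z=p['z_map']; m=mask&(z>0); v,u=np.nonzero(m)
    o,d=ray(p,np.c_[u,v],s); return o+d*z[m][:,None]
def px(c): return [c[0]*512,c[1]*384]
E
cat > a.py <<'E'
from h import *
np.set_printoptions(precision=4,suppress=True)
ims=[]
for c in ['top','side']:
    p=robot.grab_frame(c); ims.append(p['frame'])
    for t in ['damp_box','flap_hinge','flap_handle','jar','jar_rim','lid','lid_big','bowl']:
        for f in ['masks_of','tip_of']:
            for r in getattr(robot,f)(p,t)[:3]:
                u=px(r['centre']); o=''
                if 'region' in r and r['region'].any():
                    P=pts(p,r['region']); o=(r['region'].sum(),np.median(P,0),np.percentile(P,2,0),np.percentile(P,98,0)) if len(P) else ''
                print(c,t,f,round(r['score'],2),np.round(u),o)
cv2.imwrite('pics/a.png',cv2.resize(np.vstack(ims),None,fx=.78,fy=.78)) if 0 else [cv2.imwrite(f'pics/a{i}.png',cv2.resize(m,(800,600))) for i,m in enumerate(ims)]
s=robot.sense(); print(s['position'],s['eef_rot'],s['force'],s['time_s'])
E
python3 a.py
```

```text
top damp_box masks_of 0.96 [142. 169.] (np.int64(6825), array([0.5341, 0.1164, 0.1655]), array([0.4076, 0.025 , 0.0327]), array([0.6664, 0.2135, 0.2469]))
top damp_box tip_of 0.87 [152. 177.] 
top flap_hinge masks_of 0.56 [145. 167.] (np.int64(5585), array([0.5337, 0.1095, 0.1607]), array([0.409 , 0.0295, 0.0893]), array([0.6657, 0.1817, 0.2478]))
top flap_hinge tip_of 0.63 [174. 170.] 
top flap_handle masks_of 0.82 [144. 171.] (np.int64(5710), array([0.5352, 0.1108, 0.1603]), array([0.4077, 0.0293, 0.0876]), array([0.6697, 0.1868, 0.2478]))
top flap_handle tip_of 0.75 [126. 164.] 
top lid masks_of 0.94 [296. 137.] (np.int64(596), array([ 0.6483, -0.3521,  0.0156]), array([ 0.6108, -0.396 ,  0.0091]), array([ 0.693 , -0.3123,  0.048 ]))
top lid masks_of 0.84 [284. 246.] (np.int64(627), array([ 0.289 , -0.3005,  0.0156]), array([ 0.2481, -0.3415,  0.009 ]), array([ 0.329 , -0.2599,  0.0469]))
top lid masks_of 0.77 [371. 170.] (np.int64(610), array([ 0.5326, -0.5903,  0.0153]), array([ 0.4924, -0.6357,  0.0092]), array([ 0.5762, -0.5527,  0.048 ]))
top lid tip_of 0.84 [295. 140.] 
top 
[... 1559 characters left out ...]
5 ]), array([ 0.2439, -0.3405,  0.0098]), array([ 0.3277, -0.258 ,  0.0463]))
side lid tip_of 0.85 [232. 199.] 
side lid tip_of 0.8 [301. 177.] 
side lid tip_of 0.55 [324. 249.] 
side lid_big masks_of 0.63 [272. 215.] (np.int64(877), array([ 0.4807, -0.3336,  0.0151]), array([ 0.4301, -0.3979,  0.0076]), array([ 0.5435, -0.2837,  0.0459]))
side lid_big tip_of 0.81 [275. 218.] 
side bowl masks_of 0.76 [133. 277.] (np.int64(266), array([0.6164, 0.0928, 0.0387]), array([0.443 , 0.0807, 0.0203]), array([0.6401, 0.2098, 0.2117]))
side bowl tip_of 0.72 [127. 289.] 
[0.2989 0.6052 0.2453] [[-0.8966  0.4429 -0.    ]
 [ 0.4429  0.8966  0.0001]
 [ 0.0001  0.     -1.    ]] [-0.5511  0.2756  0.1338] 1.7
```

View pics/a0.png

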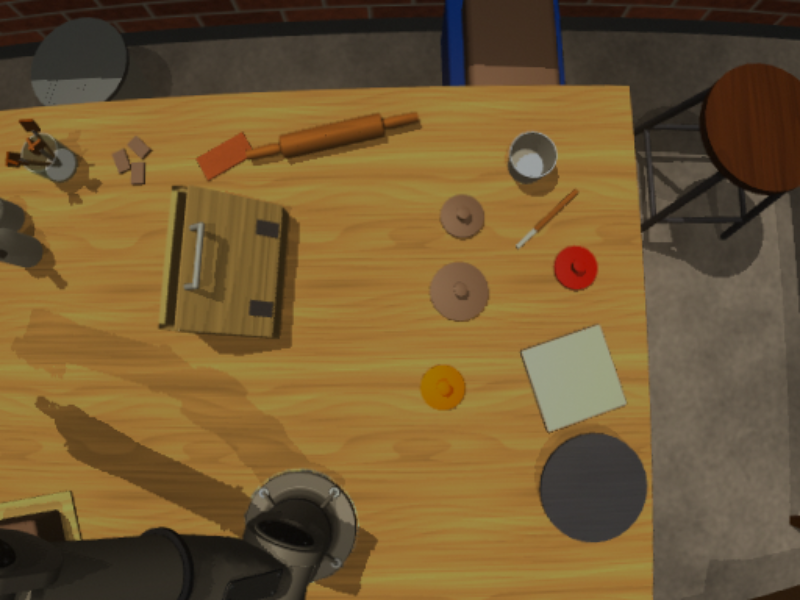

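View pics/a1.png

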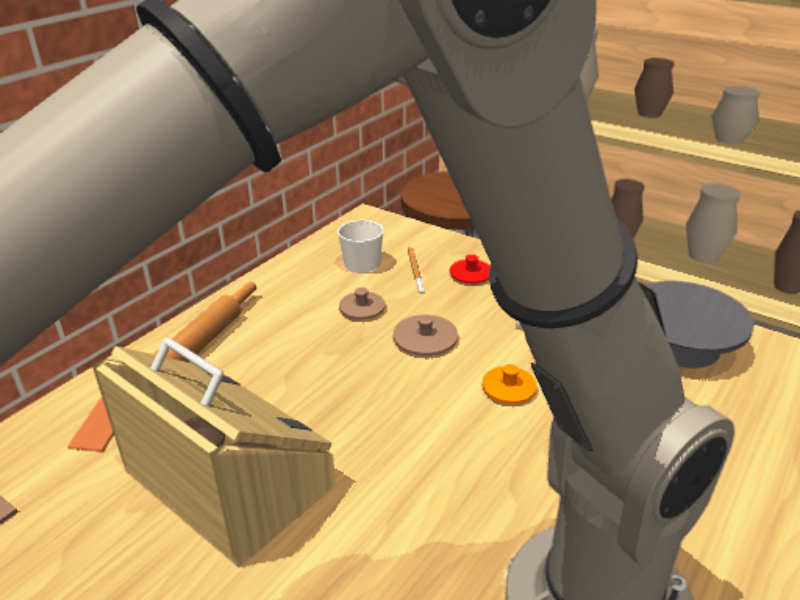

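```bash
cat > b.py <<'E'
from h import *
np.set_printoptions(precision=4,suppress=True)
rng=np.random.default_rng(0)
for c in ['top','side']:
    p=robot.grab_frame(c)
    r=robot.masks_of(p,'flap_handle')[0]
    P=pts(p,cv2.dilate(r['region'].astype(np.uint8),np.ones((3,3)))>0); P=P[(P[:,2]>.06)&(P[:,0]>.38)&(P[:,0]<.69)&(P[:,1]>0)&(P[:,1]<.26)]
    best=None
    for _ in range(500):
        a=P[rng.choice(len(P),3,False)]; n=np.cross(a[1]-a[0],a[2]-a[0]); 
        if np.linalg.norm(n)<1e-5: continue
        n/=np.linalg.norm(n)
        if n[2]<0:n=-n
        if n[1]>-.3: continue
        i=abs((P-a[0])@n)<.003
        if best is None or i.sum()>best.sum(): best=i
    Q=P[best]; m=Q.mean(0); n=np.linalg.svd(Q-m)[2][2]; n*=np.sign(n[2])
    h=np.cross(n,[0,0,1.]);h/=np.linalg.norm(h); along=np.cross(h,n); along*=np.sign(along[2])
    slope=np.arctan2(along[2],np.hypot(*along[:2]))
    if along[1]<0: slope=np.pi-slope
    d=(P-m)@n
    B=P[(d>.030)&(d<.06)]
    top=P[(d>.036)&(d<.06)]
    bx=np.array([along[0],along[1]]); bx/=np.linalg.norm(bx); bx=bx*(1 if along[1]>0 else -1)
    print(c,len(Q),'n',n,'slope',slope,'flap',slope-.7,'bx',bx,'yaw',np.arctan2(bx[1],bx[0]))
    q=np.c_[(Q-m)@h,(Q-m)@along]; print('panel ext',np.percentile(q,1,0),np.percentile(q,99,0), 'centre',m)
    e=np.c_[(B-m)@h,(B-m)@along,(B-m)@n]
    print('bar pts',len(B),np.percentile(e,2,0),np.percentile(e,50,0),np.percentile(e,98,0))
    hc=(np.percentile(e[:,0],2)+np.percentile(e[:,0],98))/2; ac=np.median(e[:,1])
    H=m+h*hc+along*ac+n*(.042); print('handle',H,'hinge',H-along*.188-n*.054)
    uv=px(robot.tip_of(p,'flap_handle')[0]['centre']); print('tip handle',at_z(p,[uv],H[2])); 
    uv=px(robot.tip_of(p,'flap_hinge')[0]['centre']); print('tip hinge',at_z(p,[uv],.078))
    for l in robot.masks_of(p,'lid')[:3]:
        L=pts(p,l['region']); K=L[L[:,2]>.035]
        if len(K)>3: print('lid',L[:,:2].mean(0),'knob',len(K),(K.max(0)+K.min(0))/2,K.max(0)-K.min(0))
E
python3 b.py
```

```text
top 4143 n [-0.0563 -0.6673  0.7426] slope 0.7338215528127555 flap 0.03382155281275556 bx [0.0841 0.9965] yaw 1.4865870558198013
panel ext [-0.1347 -0.1011] [0.1284 0.0963] centre [0.5341 0.1047 0.1561]
bar pts 198 [-0.0602  0.0801  0.0366] [-0.0016  0.0878  0.0451] [0.0548 0.0927 0.0507]
handle [0.5399 0.1414 0.246 ] hinge [0.5312 0.0383 0.08  ]
tip handle [[0.538  0.1403 0.246 ]]
tip hinge [[0.5421 0.037  0.078 ]]
lid [ 0.2886 -0.3013] knob 62 [ 0.2881 -0.3008  0.0465] [0.0258 0.0258 0.0121]
lid [ 0.6486 -0.3525] knob 58 [ 0.65   -0.3535  0.045 ] [0.0244 0.0267 0.0122]
lid [ 0.5348 -0.5918] knob 61 [ 0.5347 -0.5931  0.043 ] [0.027  0.0263 0.0152]
side 2425 n [-0.0568 -0.6592  0.7498] slope 0.7230229594962608 flap 0.023022959496260875 bx [0.0859 0.9963] yaw 1.4848092790513956
panel ext [-0.152  -0.1145] [0.1126 0.0835] centre [0.5164 0.1168 0.1655]
bar pts 312 [-0.0781  0.0684  0.0312] [-0.0135  0.0741  0.0433] [0.039  0.0772 0.049 ]
handle [0.5383 0.1429 0.246 ] hinge [0.5293 0.038  0.0811]
tip handle [[0.5394 0.1371 0.246 ]]
tip hinge [[0.5381 0.034  0.078 ]]
lid [ 0.6445 -0.3485] knob 50 [ 0.6467 -0.3541  0.0435] [0.0258 0.0287 0.0118]
lid [ 0.2812 -0.2954] knob 71 [ 0.2871 -0.2993  0.0417] [0.0252 0.0257 0.0132]
lid [ 0.5307 -0.5846] knob 41 [ 0.5326 -0.5923  0.042 ] [0.0271 0.0267 0.0132]
```

```bash
cat > plan.py <<'E'
from h import *
from scipy.spatial.transform import Rotation as Ro, Slerp
HG=np.array([.531,.038,.079]); YAW=1.486
bx=np.array([np.cos(YAW),np.sin(YAW),0]); by=np.array([-bx[1],bx[0],0]); ez=np.array([0,0,1.])
def bar(a,r=.1956): ph=.98+a; return HG+r*(bx*np.cos(ph)+ez*np.sin(ph))
def tilt(t): # tool orientation, back direction at angle t in the box x-z plane (pi/2 = pointing down)
    z=-(bx*np.cos(t)+ez*np.sin(t)); x=by; return np.c_[x,np.cross(z,x),z]
def grasp(P,R,back=0): return P+R[:,2]*(.005-back)
def rows(targets,start=None):
    """targets: (p,R,n,claw); prints moves from present pose"""
    s=robot.sense(); p,R=(np.array(s['position']),np.array(s['eef_rot'])) if start is None else start
    print('t',round(s['time_s'],2),'pos',np.round(s['position'],4),'F',np.round(s['force'],1),'open',round(s['opening'],4),'ff',s['finger_force'])
    for (P,Q,n,c) in targets:
        P=np.array(P);S=Slerp([0,1],Ro.from_matrix([R,Q])); out=[]
        cp,cR=p,R
        for i in range(1,n+1):
            tp=p+(P-p)*i/n; tR=S(i/n).as_matrix()
            d=cR.T@(tp-cp)*1000; w=Ro.from_matrix(cR.T@tR).as_rotvec()
            dd=np.round(d,1); ww=np.round(w,3); out.append(list(dd)+list(ww)+[c])
            cp=cp+cR@dd/1000; cR=cR@Ro.from_rotvec(ww).as_matrix()
        print('; '.join(','.join('%g'%v for v in o) for o in out))
        p,R=cp,cR
    return p,R
def err(P,Q):
    s=robot.sense(); R=np.array(s['eef_rot']); print('err mm',np.round(R.T@(np.array(P)-s['position'])*1000,1),'rot',np.round(Ro.from_matrix(R.T@Q).as_rotvec(),3),'q',np.round(s['q'],2))
E
python3 - <<'E'
from plan import *
s=robot.sense();R0=np.array(s['eef_rot'])
R=tilt(2.3); B=np.array([.539,.141,.246])
rows([((.4,.4,.42),R0,6,0),(grasp(B,R,.15),R,9,0),(grasp(B,R,.06),R,4,0)])
E
```

```text
t 2.2 pos [0.2989 0.6052 0.2453] F [-0.4  1.  -0.1] open 0.0856 ff 0.0
-30.2,-23.2,-29.1,-0,0,0,0; -30.3,-23.2,-29.1,-0,0,0,0; -30.2,-23.2,-29.1,-0,0,0,0; -30.3,-23.2,-29.2,-0,0,0,0; -30.2,-23.2,-29.1,-0,0,0,0; -30.3,-23.2,-29.1,-0,0,0,0
-30.5,-29,7.3,-0.08,0.015,-0.04,0; -29.4,-30.6,4.5,-0.08,0.015,-0.039,0; -28.3,-32,1.5,-0.08,0.015,-0.04,0; -26.9,-33.1,-1.4,-0.08,0.016,-0.04,0; -25.5,-33.9,-4.6,-0.08,0.015,-0.039,0; -24.1,-34.4,-7.7,-0.08,0.015,-0.04,0; -22.6,-34.6,-10.8,-0.08,0.015,-0.04,0; -21.1,-34.5,-13.9,-0.08,0.015,-0.04,0; -19.4,-34,-16.9,-0.08,0.015,-0.039,0
0,0,22.5,-0,0,-0,0; 0,0,22.5,-0,0,-0,0; 0,0,22.5,-0,0,-0,0; 0,0,22.5,-0,0,-0,0
```

{"method": "step_arm", "body": {
  "moves": [-30, -23, -29, 0, 0, 0, 0, -30, -23, -29, 0, 0, 0, 0, -30, -23, -29, 0, 0, 0, 0, -30, -23, -29, 0, 0, 0, 0, -30, -23, -29, 0, 0, 0, 0, -30, -23, -29, 0, 0, 0, 0]
}}

```text
time_s: 2.95
position: [0.3996, 0.4005, 0.4204]
eef_rot: [[-0.897, 0.443, 0.0], [0.443, 0.897, 0.0], [-0.0, 0.001, -1.0]]
force: [0.8, -0.3, 0.4]
opening: 0.0855
finger_force: 0.0
```

{"method": "step_arm", "body": {
  "moves": [-30, -29, 7, -0.08, 0.015, -0.04, 0, -29, -31, 4, -0.08, 0.015, -0.04, 0, -28, -32, 1, -0.08, 0.015, -0.04, 0, -27, -33, -1, -0.08, 0.015, -0.04, 0, -26, -34, -5, -0.08, 0.015, -0.04, 0, -24, -34, -8, -0.08, 0.015, -0.04, 0, -23, -35, -11, -0.08, 0.015, -0.04, 0, -21, -35, -14, -0.08, 0.015, -0.04, 0, -19, -34, -17, -0.08, 0.015, -0.04, 0]
}}

```text
time_s: 4.08
position: [0.5298, 0.0445, 0.3557]
eef_rot: [[-0.997, 0.057, 0.058], [0.081, 0.742, 0.666], [-0.005, 0.668, -0.744]]
force: [0.3, 0.4, -0.4]
opening: 0.0857
finger_force: 0.0
```

Run:
```python
from plan import *
R=tilt(2.3); B=np.array([.539,.141,.246])
rows([(grasp(B,R,.06),R,4,0)]);err(grasp(B,R,.15),R)
s=robot.sense();p=robot.grab_frame('wrist')
r=robot.tip_of(p,'flap_handle');print([(x['score'],px(x['centre'])) for x in r])
if r: print(at_z(p,[px(r[0]['centre'])],.246,s))
cv2.imwrite('pics/w1.png',p['frame'])
K,D,T=cam(p,s);Ti=np.linalg.inv(T);print('expect px',cv2.projectPoints(np.array([B,HG]),cv2.Rodrigues(Ti[:3,:3])[0],Ti[:3,3],K,D)[0].ravel())
```

```text
t 4.08 pos [0.5298 0.0445 0.3557] F [ 0.3  0.4 -0.4] open 0.0857 ff 0.0
-0.2,-0.3,22.9,0.001,0,0.001,0; -0.2,-0.2,22.8,0,0.001,0.002,0; -0.3,-0.2,22.9,0.001,0,0.001,0; -0.2,-0.2,22.8,0.001,0,0.002,0
err mm [-1.  -0.8  1.4] rot [0.003 0.001 0.006] q [-0.29  0.24  0.58  1.88 -0.87  1.36  2.1 ]
[(0.64, [247.808, 183.8976])]
[[0.53992118 0.13391281 0.246     ]]
expect px [253.32593676 181.18038787  87.97635572 169.29391735]
```

View pics/w1.png

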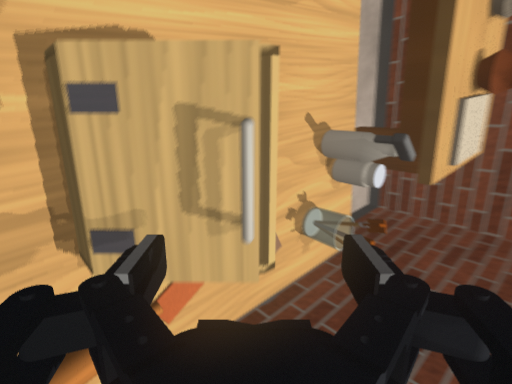

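{"method": "step_arm", "body": {
  "moves": [0, -1, 30, 0, 0, 0, 0, 0, -1, 30, 0, 0, 0, 0, 0, -1, 30, 0, 0, 0, 0, 0, -1, 25, 0, 0, 0, 0, -1, 0, 20, 0, 0, 0, 0, 0, 0, 16, 0, 0, 0, 0, 0, 0, 0, 0, 0, 0, 0.6, 0, 0, 0, 0, 0, 0, 1, 0, 0, 0, 0, 0, 0, 1, 0, 0, 0, 0, 0, 0, 1],
  "squeeze": 30
}}

```text
time_s: 5.42
position: [0.539, 0.1422, 0.2402]
eef_rot: [[-0.997, 0.06, 0.058], [0.083, 0.744, 0.663], [-0.003, 0.665, -0.746]]
force: [-0.0, -5.7, -7.7]
opening: 0.012
finger_force: 6.8
```

Run:
```python
from plan import *
s=robot.sense();R=np.array(s['eef_rot']);P=np.array(s['position'])
print(s['opening'],s['finger_force'],s['force'],np.round(s['q'],2)); b=P-.005*R[:,2]; d=b-HG
print('bar',b,'r',np.linalg.norm(d[[1,2]]),'lat',d@by,'phi',np.arctan2(d[2],d@bx))
r=np.hypot(d@bx,d[2]);a0=np.arctan2(d[2],d@bx)-.98;print('a0',a0)
T=[];RR=tilt(2.3)
for a in np.linspace(a0,1.95,25)[1:]: T.append((bar(a)+by*(d@by)+.005*RR[:,2],RR,1,1))
rows(T)
```

```text
0.011999530746020875 6.783757209777832 [-0.02666234 -5.72635396 -7.66904075] [-0.38  0.36  0.47  2.02 -1.05  1.11  2.21]
bar [0.53870027 0.13888644 0.24393129] r 0.19334012873829182 lat 0.0008719518402361811 phi 1.0205500755476546
a0 0.04055007554765466
t 5.42 pos [0.539  0.1422 0.2402] F [-0.  -5.7 -7.7] open 0.012 ff 6.783757209777832
-0,-3,-15.3,-0.001,0.001,0.003,1
-0,-6.3,-14.3,-0,0,-0,1
-0,-7.3,-13.7,-0,0,-0,1
-0,-8.4,-13.1,-0,0,-0,1
-0,-9.4,-12.4,-0,0,-0,1
-0,-10.4,-11.6,-0,0,-0,1
-0,-11.2,-10.7,-0,0,-0,1
-0,-12.1,-9.9,-0,0,-0,1
-0,-12.8,-8.8,-0,0,-0,1
-0,-13.5,-7.8,-0,0,-0,1
-0,-14,-6.6,-0,0,-0,1
-0,-14.5,-5.6,-0,0,-0,1
-0,-15,-4.4,-0,0,-0,1
-0,-15.2,-3.1,-0,0,-0,1
-0,-15.4,-2,-0,0,-0,1
-0,-15.6,-0.7,-0,0,-0,1
-0,-15.5,0.5,-0,0,-0,1
-0,-15.5,1.8,-0,0,-0,1
-0,-15.3,2.9,-0,0,-0,1
-0,-15,4.2,-0,0,-0,1
-0,-14.6,5.4,-0,0,-0,1
-0,-14.1,6.5,-0,0,-0,1
-0,-13.6,7.6,-0,0,-0,1
-0,-12.9,8.6,-0,0,-0,1
```

{"method": "step_arm", "body": {
  "moves": [0, 0, 0, 0, 0, 0, 1, 0, -4, -15, 0, 0, 0, 1, 0, -6, -14, 0, 0, 0, 1, 0, -7, -14, 0, 0, 0, 1, 0, -8, -13, 0, 0, 0, 1, 0, -9, -12.5, 0, 0, 0, 1, 0, -10.5, -11.5, 0, 0, 0, 1, 0, -11, -10.5, 0, 0, 0, 1]
}}

```text
time_s: 6.42
position: [0.5308, 0.0419, 0.2719]
eef_rot: [[-0.997, 0.059, 0.057], [0.082, 0.742, 0.666], [-0.003, 0.668, -0.744]]
force: [4.4, 4.1, -2.1]
opening: 0.0106
finger_force: 29.2
```

```bash
cat > fit.py <<'E'
from plan import *
s=robot.sense();R=np.array(s['eef_rot']);P=np.array(s['position'])
print(s['opening'],s['finger_force'],s['force'],np.round(s['q'],2)); b=P-.005*R[:,2]; d=b-HG
print('bar',b,'r',np.hypot(d@bx,d[2]),'lat',d@by,'a',np.arctan2(d[2],d@bx)-.98)
E
python3 fit.py
```

```text
0.010622505559472133 29.22834724187851 [ 4.36403969  4.12511045 -2.06579601] [-0.24  0.35  0.55  1.96 -0.95  1.27  2.27]
bar [0.53047039 0.03857567 0.27558656] r 0.1965872719559009 lat 0.0005764675228005367 a 0.5881067094550441
```

{"method": "step_arm", "body": {
  "moves": [0, -12, -10, 0, 0, 0, 1, 0, -13, -9, 0, 0, 0, 1, 0, -13.5, -8, 0, 0, 0, 1, 0, -14, -6.5, 0, 0, 0, 1, 0, -14.5, -5.5, 0, 0, 0, 1, 0, -15, -4.5, 0, 0, 0, 1, 0, -15, -3, 0, 0, 0, 1, 0, -15.5, -2, 0, 0, 0, 1, 0, -15.5, -0.5, 0, 0, 0, 1]
}}

```text
time_s: 7.55
position: [0.5203, -0.0886, 0.2238]
eef_rot: [[-0.996, 0.059, 0.06], [0.084, 0.744, 0.663], [-0.006, 0.666, -0.746]]
force: [1.0, 0.1, 2.9]
opening: 0.0109
finger_force: 31.5
```

```bash
python3 fit.py
```

```text
0.01089078024198554 31.46414279937744 [0.96625181 0.11351137 2.9413872 ] [-0.02  0.5   0.59  1.9  -0.92  1.38  2.51]
bar [ 0.51995389 -0.09193624  0.22751588] r 0.19764212351747099 lat 1.5040083749372907e-06 a 1.3113532466427396
```

{"method": "step_arm", "body": {
  "moves": [0, -15.5, 0.5, 0, 0, 0, 1, 0, -15.5, 2, 0, 0, 0, 1, 0, -15, 3, 0, 0, 0, 1, 0, -15, 4, 0, 0, 0, 1, 0, -14.5, 5.5, 0, 0, 0, 1, 0, -14, 6.5, 0, 0, 0, 1, 0, -13, 7.5, 0, 0, 0, 1, 0, -8, 5, 0, 0, 0, 1, 0, -4, 2, 0, 0, 0, 1]
}}

```text
time_s: 8.68
position: [0.5155, -0.1482, 0.1221]
eef_rot: [[-0.997, 0.058, 0.059], [0.083, 0.74, 0.667], [-0.005, 0.67, -0.742]]
force: [-6.7, -2.7, 37.9]
opening: 0.0104
finger_force: 37.2
```

```bash
python3 fit.py
```

```text
0.010445402588340402 37.164376974105835 [-6.7105769  -2.67825014 37.8562657 ] [ 0.12  0.7   0.55  1.88 -0.98  1.35  2.72]
bar [ 0.51520507 -0.15153416  0.12585567] r 0.1958776002031409 lat -0.00031436478802346 a 1.92004160924141
```

{"method": "step_arm", "body": {
  "moves": [0, 4, -2, 0, 0, 0, 1, 0, 0, 0, 0, 0, 0, 1, 0, 0, 0, 0, 0, 0, 0.72, 0, 0, 0, 0, 0, 0, 0.72, 0, 0, 0, 0, 0, 0, 0.72, 0, 0, -15, 0, 0, 0, 0.72, 0, 0, -30, 0, 0, 0, 0.72, 0, 0, -40, 0, 0, 0, 0.72, 0, 0, -40, 0, 0, 0, 0.3]
}}

```text
time_s: 9.8
position: [0.5072, -0.2293, 0.2174]
eef_rot: [[-0.997, 0.06, 0.055], [0.082, 0.743, 0.664], [-0.001, 0.666, -0.746]]
force: [-0.1, 0.2, 0.8]
opening: 0.0406
finger_force: 0.0
```

```bash
sed -i 's/cv2.imwrite(f.pics\/a{i}.png.*$/None for m in ims]/' a.py
python3 - <<'E'
from plan import *
np.set_printoptions(precision=4,suppress=True)
s=robot.sense();print(s['opening'],s['force'],s['position'])
ims=[]
for c in ['top','side']:
    p=robot.grab_frame(c); ims.append(p['frame'])
    for t in ['jar','jar_rim','bowl','lid','flap_handle']:
        for f in ['masks_of','tip_of']:
            for r in getattr(robot,f)(p,t)[:2]:
                u=px(r['centre']); o=''
                if 'region' in r:
                    P=pts(p,r['region']); o=(len(P),np.median(P,0),np.percentile(P,3,0),np.percentile(P,97,0)) if len(P) else ''
                else: o=at_z(p,[u],{'jar_rim':.077,'jar':.015,'bowl':.015,'lid':0,'flap_handle':.1285}[t])
                print(c,t,f,round(r['score'],2),np.round(u),o)
cv2.imwrite('pics/c.png',np.vstack([cv2.resize(ims[0][100:280,20:330],None,fx=2,fy=2)[:300],cv2.resize(ims[1],(620,465))[165:465]]))
E
```

```text
0.04059313949669883 [-0.0551  0.1698  0.7743] [ 0.5072 -0.2293  0.2174]
top jar masks_of 0.8 [150. 190.] (737, array([0.4821, 0.1275, 0.0346]), array([0.4389, 0.0784, 0.0149]), array([0.5211, 0.1634, 0.0794]))
top jar tip_of 0.73 [152. 191.] [[0.484  0.1247 0.015 ]]
top jar_rim masks_of 0.58 [151. 190.] (665, array([0.482 , 0.1279, 0.0355]), array([0.4387, 0.08  , 0.0178]), array([0.5202, 0.1597, 0.0796]))
top jar_rim tip_of 0.61 [148. 189.] [[0.4831 0.1222 0.077 ]]
top bowl masks_of 0.58 [154. 153.] (419, array([0.608 , 0.1166, 0.0326]), array([0.5707, 0.078 , 0.0172]), array([0.6366, 0.1448, 0.0542]))
top bowl masks_of 0.52 [171. 170.] (9769, array([0.5419, 0.0538, 0.1184]), array([ 0.4078, -0.1359,  0.0119]), array([0.6675, 0.2121, 0.2076]))
top bowl tip_of 0.68 [152. 155.] [[0.6021 0.1255 0.015 ]]
top lid masks_of 0.69 [283. 250.] (497, array([ 0.2808, -0.3074,  0.0158]), array([ 0.2471, -0.3413,  0.0104]), array([ 0.3218, -0.2696,  0.0471]))
top lid masks_of 0.64 [376. 168.] (186, array([ 0.5389, -0.6204,  0.0151]), array([ 0.4986, -0.6393,  0.0098]), array([ 0.5729, -0.6004,  0
[... 908 characters left out ...]
), array([0.5653, 0.0697, 0.0186]), array([0.6412, 0.1125, 0.0538]))
side bowl tip_of 0.6 [126. 291.] [[0.603  0.1252 0.015 ]]
side lid masks_of 0.97 [325. 245.] (669, array([ 0.2798, -0.2936,  0.0149]), array([ 0.2447, -0.3388,  0.0083]), array([ 0.3255, -0.2591,  0.0452]))
side lid masks_of 0.93 [232. 193.] (328, array([ 0.6408, -0.351 ,  0.016 ]), array([ 0.6054, -0.3941,  0.0117]), array([ 0.6874, -0.3293,  0.0466]))
side lid tip_of 0.87 [299. 177.] [[ 0.537  -0.5842 -0.    ]]
side lid tip_of 0.8 [230. 195.] [[ 0.6592 -0.3627  0.    ]]
side flap_handle masks_of 0.97 [196. 228.] (7408, array([ 0.5089, -0.0451,  0.1297]), array([ 0.3933, -0.1276,  0.0802]), array([0.6484, 0.0325, 0.1821]))
```

View pics/c.png

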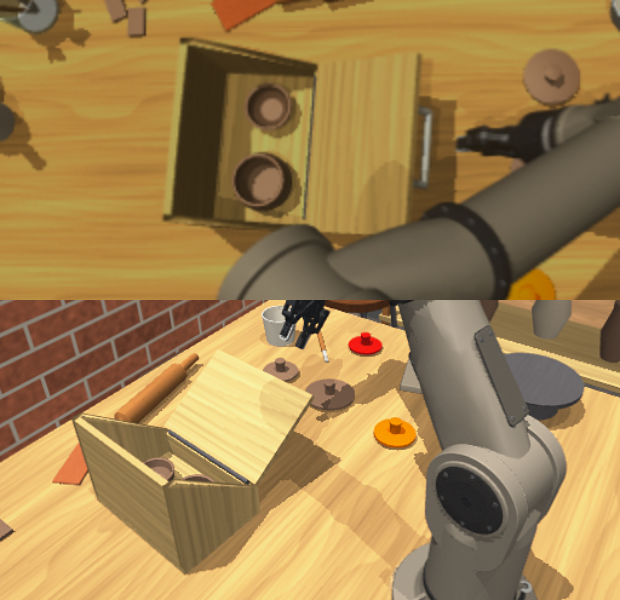

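Run:
```python
from plan import *
D=tilt(np.pi/2)
rows([((.648,-.354,.20),D,8,0.2)])
```

```text
t 10.9 pos [ 0.5079 -0.2288  0.2161] F [ 0.1  0.2 -0.9] open 0.0596 ff 0.0
-18.7,-11.9,-7.9,0.091,0,0,0.2; -18.8,-12.6,-6.7,0.091,0,0.001,0.2; -18.7,-13.2,-5.6,0.091,0,-0,0.2; -18.8,-13.5,-4.4,0.091,0.001,0,0.2; -18.7,-14,-3.2,0.091,-0,0.001,0.2; -18.8,-14.1,-1.8,0.091,-0,-0,0.2; -18.8,-14.3,-0.6,0.091,0,0,0.2; -18.7,-14.2,0.7,0.091,0,0.001,0.2
```

{"method": "step_arm", "body": {
  "moves": [-19, -12, -8, 0.091, 0, 0, 0.2, -19, -12.5, -7, 0.091, 0, 0, 0.2, -19, -13, -5.5, 0.091, 0, 0, 0.2, -19, -13.5, -4.5, 0.091, 0, 0, 0.2, -19, -14, -3, 0.091, 0, 0, 0.2, -19, -14, -2, 0.091, 0, 0, 0.2, -19, -14, -0.5, 0.091, 0, 0, 0.2, -19, -14, 0.5, 0.091, 0, 0, 0.2, 0, 0, 0, 0, 0, 0, 0.2]
}}

```text
time_s: 12.02
position: [0.6518, -0.3514, 0.2]
eef_rot: [[-0.997, 0.079, 0.002], [0.079, 0.997, 0.001], [-0.002, 0.001, -1.0]]
force: [0.4, 0.3, 0.1]
opening: 0.0684
finger_force: 0.0
```

Run:
```python
from plan import *
np.set_printoptions(precision=4,suppress=True)
D=tilt(np.pi/2); err((.648,-.354,.2),D)
for _ in range(2):
    s=robot.sense();p=robot.grab_frame('wrist')
    for l in robot.masks_of(p,'lid')[:2]:
        L=pts(p,l['region'],s); K=L[L[:,2]>.04]; F=L[(L[:,2]>.01)&(L[:,2]<.02)]
        print(l['score'],px(l['centre']),'knob',len(K),(np.percentile(K,98,0)+np.percentile(K,2,0))/2,np.ptp(K,axis=0),'flange',len(F),(F.max(0)+F.min(0))/2,np.ptp(F,axis=0))
        print(cv2.minEnclosingCircle(K[:,:2].astype(np.float32)),cv2.minEnclosingCircle(F[:,:2].astype(np.float32)))
cv2.imwrite('pics/w2.png',p['frame'])
```

```text
err mm [ 3.5 -2.9 -0. ] rot [0.001 0.002 0.006] q [-0.08  0.77  0.84  1.46 -0.6   1.18  2.34]Traceback (most recent call last):
  File "<stdin>", line 8, in <module>
    return _quantile_unchecked(
        a, q, axis, out, overwrite_input, method, keepdims, weights)
    return _ureduce(a,
                    func=_quantile_ureduce_func,
    ...<5 lines>...
                    overwrite_input=overwrite_input,
                    method=method)
    r = func(a, **kwargs)
    result = _quantile(arr,
                       quantiles=q,
    ...<2 lines>...
                       out=out,
                       weights=wgt)
    slices_having_nans = np.isnan(arr[-1, ...])
                                  ~~~^^^^^^^^^
IndexError: index -1 is out of bounds for axis 0 with size 0
```

Run:
```python
from plan import *
np.set_printoptions(precision=4,suppress=True)
s=robot.sense();p=robot.grab_frame('wrist')
for l in robot.masks_of(p,'lid')[:3]:
    L=pts(p,l['region'],s); K=L[L[:,2]>.037]; F=L[(L[:,2]>.008)&(L[:,2]<.022)]
    print(round(l['score'],2),px(l['centre']),len(L),L.min(0),L.max(0))
    for q in (K,F):
        if len(q)>9: print(len(q),np.median(q[:,2]),cv2.minEnclosingCircle(q[:,:2].astype(np.float32)),cv2.fitEllipse(cv2.convexHull(q[:,:2].astype(np.float32)*1000)) )
cv2.imwrite('pics/w2.png',p['frame'])
```

```text
0.72 [23.0912, 80.4096] 4283 [ 0.4871 -0.6128 -0.0016] [ 0.579  -0.5472  0.0331]
4084 0.014772746620671878 ((0.5329224467277527, -0.5939740538597107), 0.04695521295070648) ((534.4569702148438, -590.272216796875), (83.79334259033203, 91.4346923828125), 61.653446197509766)
0.71 [250.4192, 169.1904] 5663 [ 0.6019 -0.4031 -0.0022] [ 0.7006 -0.31    0.0482]
611 0.044879676775941735 ((0.6484377384185791, -0.3561784029006958), 0.014047917909920216) ((648.3887939453125, -356.1221618652344), (27.335729598999023, 27.492061614990234), 128.56576538085938)
5030 0.014480663370482372 ((0.6486417055130005, -0.3562520146369934), 0.04712892696261406) ((648.4775390625, -356.21331787109375), (93.05086517333984, 93.46770477294922), 94.37606048583984)
```

View pics/w2.png

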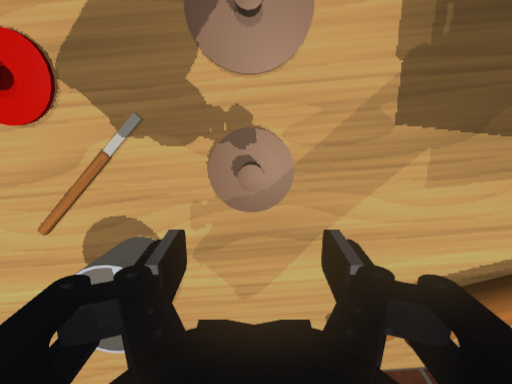

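Run:
```python
from plan import *
D=tilt(np.pi/2)
rows([((.6485,-.3562,.10),D,4,0.3),((.6485,-.3562,.036),D,4,0.3)])
```

```text
t 12.22 pos [ 0.6488 -0.3541  0.2009] F [-0.1  1.   0.4] open 0.0684 ff 0.0
0.1,-0.6,25.2,0,0,0,0.3; 0.1,-0.5,25.3,0.001,0.001,0,0.3; 0,-0.6,25.2,0,0,0,0.3; 0.1,-0.5,25.2,0.001,0.001,0,0.3
-0,0,16,-0,-0,0,0.3; -0,0,16,-0,-0,0,0.3; -0.1,0,16,-0,-0,0,0.3; 0,0,16,-0,-0,0,0.3
```

{"method": "step_arm", "body": {
  "moves": [0, -0.5, 25, 0, 0, 0, 0.3, 0, -0.5, 25, 0, 0, 0, 0.3, 0, -0.5, 25, 0, 0, 0, 0.3, 0, -0.5, 25, 0, 0, 0, 0.3, 0, 0, 18, 0, 0, 0, 0.3, 0, 0, 18, 0, 0, 0, 0.3, 0, 0, 18, 0, 0, 0, 0.3, 0, 0, 10, 0, 0, 0, 0.3, 0, 0, 0, 0, 0, 0, 0.3, 0, 0, 0, 0, 0, 0, 0.3]
}}

```text
time_s: 13.48
position: [0.6507, -0.3558, 0.0375]
eef_rot: [[-0.997, 0.083, 0.003], [0.083, 0.997, -0.001], [-0.003, -0.0, -1.0]]
force: [-0.3, 0.1, -0.2]
opening: 0.0599
finger_force: 0.0
```

{"method": "step_arm", "body": {
  "moves": [0, 0, 0, 0, 0, 0, 1, 0, 0, 0, 0, 0, 0, 1, 0, 0, 0, 0, 0, 0, 1, 0, 0, 0, 0, 0, 0, 1, 0, 0, 0, 0, 0, 0, 1, 0, 0, 0, 0, 0, 0, 1],
  "squeeze": 30
}}

```text
time_s: 14.22
position: [0.6506, -0.3556, 0.0375]
eef_rot: [[-0.997, 0.083, 0.003], [0.083, 0.997, -0.0], [-0.003, 0.0, -1.0]]
force: [-0.8, 1.0, 6.3]
opening: 0.0263
finger_force: 29.5
```

{"method": "step_arm", "body": {
  "moves": [0, 0, -5, 0, 0, 0, 1, 0, 0, -15, 0, 0, 0, 1, 0, 0, -30, 0, 0, 0, 1, 0, 0, -40, 0, 0, 0, 1, 0, 0, -40, 0, 0, 0, 1, 0, 0, -40, 0, 0, 0, 1, 0, 0, -30, 0, 0, 0, 1, 0, 0, 0, 0, 0, 0, 1, 0, 0, 0, 0, 0, 0, 1]
}}

```text
time_s: 15.35
position: [0.6495, -0.355, 0.236]
eef_rot: [[-0.997, 0.083, 0.001], [0.083, 0.997, 0.001], [-0.001, 0.001, -1.0]]
force: [0.0, -0.3, -1.2]
opening: 0.0257
finger_force: 29.6
```

Run:
```python
from plan import *
np.set_printoptions(precision=4,suppress=True)
s=robot.sense();p=robot.grab_frame('wrist');print(s['opening'],s['finger_force'],s['position'],s['force'])
H=np.array(p['hand_eye'])
for l in robot.masks_of(p,'lid')[:2]:
    t=dict(s,eef_rot=np.eye(3),position=np.zeros(3)); L=pts(p,l['region'],t)
    print(round(l['score'],2),px(l['centre']),len(L),np.percentile(L,1,0),np.percentile(L,50,0),np.percentile(L,99,0))
    v,u=np.nonzero(l['region']);print(u.min(),u.max(),v.min(),v.max())
cv2.imwrite('pics/w3.png',p['frame'])
```

```text
0.02574362188621032 29.618040709756315 [ 0.6495 -0.355   0.236 ] [ 0.0087 -0.2857 -1.2052]
0.62 [35.7888, 79.7184] 5519 [ 0.0536 -0.2845  0.1891] [ 0.0963 -0.2401  0.2205] [ 0.1408 -0.2037  0.2258]
0 76 34 122
0.25 [509.7984, 60.9024] 129 [0.0897 0.1832 0.0996] [0.0972 0.1847 0.1028] [0.1102 0.1882 0.106 ]
506 511 44 76
```

View pics/w3.png

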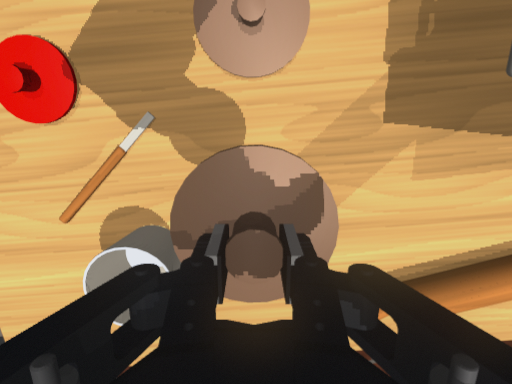

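```bash
cat > held.py <<'E'
from plan import *
from scipy.optimize import least_squares
def held():
    s=robot.sense();p=robot.grab_frame('wrist'); t=dict(s,eef_rot=np.eye(3),position=np.zeros(3))
    z=p['z_map'];L=pts(p,z<.5,t)
    F=L[(abs(L[:,2]-.021)<.006)&(np.hypot(L[:,0],L[:,1])<.06)]
    m=np.median(F[:,2]);F=F[abs(F[:,2]-m)<.003]
    A=np.c_[F[:,:2],np.ones(len(F))];c=np.linalg.lstsq(A,F[:,2],rcond=None)[0]
    ang=np.arctan2(F[:,1],F[:,0]);r=np.hypot(F[:,0],F[:,1]);E=[]
    for a in np.arange(-np.pi,np.pi,.1):
        k=(ang>=a)&(ang<a+.1)
        if k.sum()>10 and r[k].max()>.04: E.append(F[k][r[k].argmax(),:2])
    E=np.array(E);f=least_squares(lambda v:np.hypot(*(E-v[:2]).T)-v[2],[0,0,.047],loss='soft_l1',f_scale=.001)
    print('held n',len(F),len(E),'z',m,'slope',c[:2],'centre',f.x,'rms',np.sqrt((f.fun**2).mean()))
    print('ang',np.round(np.arctan2(E[:,1],E[:,0])[[0,-1]],2))
    return f.x
if __name__=='__main__':
    np.set_printoptions(precision=4,suppress=True)
    held()
    D=tilt(np.pi/2); s=robot.sense();err(s['position'],D)
    rows([((.56,-.13,.36),D,7,1),((.482,.122,.36),D,7,1)])
E
python3 held.py
```

```text
held n 13264 49 z 0.02312152682357671 slope [-0.0039  0.0002] centre [ 0.0018 -0.0004  0.0468] rms 0.0002285874311588682
ang [-3.12  3.13]
err mm [0. 0. 0.] rot [ 0.001 -0.     0.002] q [-0.08  0.74  0.86  1.42 -0.57  1.24  2.33]
t 15.5 pos [ 0.6494 -0.3548  0.2352] F [-0.7  0.3 -1.9] open 0.0263 ff 29.618974747136235
15.4,31,-17.8,0,-0,0,1; 15.4,31,-17.8,0,-0,0.001,1; 15.4,30.9,-17.8,0.001,-0,-0,1; 15.4,31,-17.8,-0,-0,0,1; 15.4,30.9,-17.8,0,-0,0,1; 15.4,31,-17.8,0,-0,0.001,1; 15.5,30.9,-17.8,0,-0,0,1
14.1,34.9,0,0,-0,0,1; 14.2,35,0,0,-0,0,1; 14.1,34.9,0.1,0,-0,0,1; 14.2,34.9,-0,0,-0,0,1; 14.1,34.9,-0,0,-0,0,1; 14.2,35,0,0,-0,0,1; 14.1,34.9,0,0,-0,0,1
```

{"method": "step_arm", "body": {
  "moves": [7, 37, -12, 0, 0, 0, 1, 7, 37, -12, 0, 0, 0, 1, 7, 37, -12, 0, 0, 0, 1, 7, 37, -12, 0, 0, 0, 1, 7, 37, -12, 0, 0, 0, 1, 7, 37, -5, 0, 0, 0, 1, 7, 37, 0, 0, 0, 0, 1, 7, 37, 0, 0, 0, 0, 1, 0, 37, 0, 0, 0, 0, 1, 0, 37, 0, 0, 0, 0, 1]
}}

```text
time_s: 16.75
position: [0.6241, 0.0193, 0.3011]
eef_rot: [[-0.997, 0.083, 0.001], [0.083, 0.997, 0.0], [-0.001, 0.0, -1.0]]
force: [-0.8, 0.4, -0.7]
opening: 0.0261
finger_force: 29.7
```

Run:
```python
from plan import *
D=tilt(np.pi/2)
rows([((.572,.115,.30),D,4,1)])
```

```text
t 16.75 pos [0.6241 0.0193 0.3011] F [-0.8  0.4 -0.7] open 0.0261 ff 29.72591686528176
15,22.8,0.3,0,0,0.001,1; 14.9,22.7,0.2,0,0,0,1; 15,22.8,0.3,0,0.001,0.001,1; 15,22.7,0.3,0,-0,0,1
```

{"method": "step_arm", "body": {
  "moves": [15, 22, 0, 0, 0, 0, 1, 15, 22, 0, 0, 0, 0, 1, 15, 22, 0, 0, 0, 0, 1, 15, 22, 0, 0, 0, 0, 1, 0, 0, 0, 0, 0, 0, 1, 0, 0, 0, 0, 0, 0, 1, 0, 0, 0, 0, 0, 0, 1]
}}

```text
time_s: 17.62
position: [0.5723, 0.1092, 0.3017]
eef_rot: [[-0.996, 0.085, 0.002], [0.085, 0.996, -0.0], [-0.002, -0.0, -1.0]]
force: [-0.1, 0.8, -1.8]
opening: 0.0262
finger_force: 29.7
```

```bash
cat > jar.py <<'E'
from held import *
np.set_printoptions(precision=4,suppress=True)
s=robot.sense();p=robot.grab_frame('wrist');print(s['position'])
r=robot.tip_of(p,'jar_rim');
for x in r[:2]: print('tip',round(x['score'],2),px(x['centre']),at_z(p,[px(x['centre'])],.077,s))
ms=robot.masks_of(p,'jar')
for l in ms[:2]: 
    L=pts(p,l['region'],s);print(round(l['score'],2),px(l['centre']),len(L),np.percentile(L,[2,50,98],0).ravel())
L=pts(p,(p['z_map']<.6),s)
F=L[(abs(L[:,2]-.0755)<.004)&(np.hypot(L[:,0]-.482,L[:,1]-.122)<.055)]
print(len(F),np.median(F[:,2]))
f=least_squares(lambda v:np.hypot(*(F[:,:2]-v[:2]).T)-v[2],[.482,.122,.04],loss='soft_l1',f_scale=.002)
print('ring centroid fit',f.x,np.sqrt((f.fun**2).mean()))
c=f.x[:2];a=np.arctan2(*(F[:,:2]-c).T[::-1]);rr=np.hypot(*(F[:,:2]-c).T)
I=[];O=[]
for b in np.arange(-np.pi,np.pi,.15):
    k=(a>=b)&(a<b+.15)
    if k.sum()>6: I.append(F[k][rr[k].argmin(),:2]);O.append(F[k][rr[k].argmax(),:2])
for nm,E in (('in',np.array(I)),('out',np.array(O))):
    g=least_squares(lambda v:np.hypot(*(E-v[:2]).T)-v[2],[*c,.04],loss='soft_l1',f_scale=.001);print(nm,len(E),g.x,np.sqrt((g.fun**2).mean()))
cv2.imwrite('pics/w4.png',p['frame'])
held()
E
python3 jar.py
```

```text
[0.5723 0.1092 0.3017]
tip 0.67 [259.3792, 82.9824] [[0.4794 0.1229 0.077 ]]
0.81 [254.976, 84.9024] 4956 [0.441  0.0798 0.0199 0.4766 0.1204 0.0283 0.5204 0.1592 0.0772]
1277 0.07601005488955886
ring centroid fit [0.4799 0.1201 0.0395] 0.0017621568948050354
in 42 [0.4798 0.1202 0.0368] 0.0001246824844038126
out 42 [0.4798 0.1202 0.0425] 0.00019969557456155649
held n 13246 49 z 0.023044810979560237 slope [-0.0037  0.0001] centre [ 0.0017 -0.0004  0.0468] rms 0.00026764484698618614
ang [-3.06  3.06]
```

View pics/w4.png

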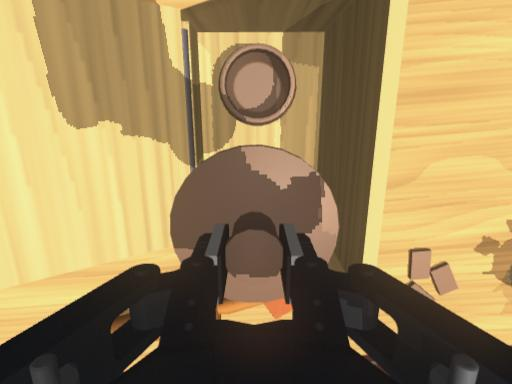

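{"method": "step_arm", "body": {
  "moves": [0, 4, 25, 0, 0, 0, 1, 0, 4, 25, 0, 0, 0, 1, 0, 0, 25, 0, 0, 0, 1, 0, 0, 20, 0, 0, 0, 1, 0, 0, 0, 0, 0, 0, 1, 0, 0, 0, 0, 0, 0, 1, 0, 0, 0, 0, 0, 0, 1]
}}

```text
time_s: 18.7
position: [0.5735, 0.1185, 0.2077]
eef_rot: [[-0.997, 0.083, 0.004], [0.083, 0.997, 0.001], [-0.004, 0.001, -1.0]]
force: [-0.2, 0.0, -1.1]
opening: 0.026
finger_force: 29.8
```

```bash
python3 jar.py; python3 jar.py | grep -v tip
python3 - <<'E'
from plan import *
ps=[]
for i in range(3): robot.grab_frame('top'); s=robot.sense(); ps.append(s['position'])
print(np.round(ps,4))
E
```

```text
[0.5735 0.1185 0.2077]
tip 0.59 [247.3984, 73.3056] [[0.4795 0.1209 0.077 ]]
0.58 [249.2928, 73.3056] 9232 [0.4407 0.0816 0.0202 0.4752 0.1203 0.0302 0.5205 0.1595 0.0772]
2468 0.07603132707266064
ring centroid fit [0.4802 0.1205 0.0394] 0.001758172819911557
in 42 [0.4801 0.1204 0.0367] 0.00010359923201698305
out 42 [0.48   0.1204 0.0426] 0.00020212509861770606
held n 13270 49 z 0.023033008741540156 slope [-0.0036  0.0004] centre [ 0.0018 -0.0004  0.0468] rms 0.0002084250416536952
ang [-3.04  3.07]
[0.5731 0.1186 0.2072]
0.8 [246.4256, 73.49759999999999] 9250 [0.4407 0.0817 0.0201 0.475  0.1202 0.03   0.5206 0.1593 0.0772]
2455 0.07602795539835489
ring centroid fit [0.4803 0.1204 0.0394] 0.0017529695280245718
in 42 [0.4801 0.1204 0.0367] 0.00010010521120474657
out 42 [0.4799 0.1204 0.0426] 0.00021502941240491614
held n 13265 49 z 0.02304371913225145 slope [-0.0037  0.0001] centre [ 0.0017 -0.0004  0.0468] rms 0.00025144133586125746
ang [-3.14  3.12]
[[0.5729 0.1186 0.2068]
 [0.5729 0.1185 0.2067]
 [0.5729 0.1186 0.2067]]
```

Run:
```python
from plan import *
D=tilt(np.pi/2)
print(np.round(robot.grab_frame('wrist')['hand_eye'],3)[:3,3])
rows([((.4819,.1207,.207),D,4,1),((.4819,.1207,.135),D,4,1)])
```

```text
[ 0.067 -0.    -0.128]
t 19.3 pos [0.5728 0.1185 0.2067] F [-0.6  0.2 -1.2] open 0.0255 ff 29.756025101523846
22.7,-1.3,-0.1,0,0.001,0.001,1; 22.7,-1.4,-0.1,0,0,0,1; 22.7,-1.4,-0.1,0,0.001,0.001,1; 22.7,-1.4,-0.1,0,0,0,1
0,0,18,0,0,0,1; 0,0,18,0,0,0,1; 0,0,18,0,0,0,1; 0,0,18,0,0,0,1
```

{"method": "step_arm", "body": {
  "moves": [23, -1.4, 0, 0, 0, 0, 1, 23, -1.4, 0, 0, 0, 0, 1, 23, -1.4, 0, 0, 0, 0, 1, 22, -1.4, 0, 0, 0, 0, 1, 0, 0, 20, 0, 0, 0, 1, 0, 0, 20, 0, 0, 0, 1, 0, 0, 20, 0, 0, 0, 1, 0, 0, 11, 0, 0, 0, 1, 0, 0, 0, 0, 0, 0, 1, 0, 0, 0, 0, 0, 0, 1]
}}

```text
time_s: 20.55
position: [0.4823, 0.1204, 0.1361]
eef_rot: [[-0.997, 0.083, 0.003], [0.083, 0.997, 0.001], [-0.003, 0.001, -1.0]]
force: [-0.2, 0.5, -1.7]
opening: 0.0259
finger_force: 29.8
```

```bash
cat > e.py <<'E'
from held import *
np.set_printoptions(precision=4,suppress=True)
robot.grab_frame('top');robot.grab_frame('top')
h=held();s=robot.sense();R=np.array(s['eef_rot']);c=s['position']+R@[h[0],h[1],.0375]
print(s['position'],s['force'],s['eef_rot'].round(3) if hasattr(s['eef_rot'],'round') else s['eef_rot'],'lid',c,'move tool mm',(R.T@(np.array([.4801,.1204,.069])-c))*1000); err(s['position'],tilt(np.pi/2))
E
python3 e.py
```

```text
held n 13275 50 z 0.02297923689683601 slope [-0.0048  0.0002] centre [ 0.0018 -0.0004  0.0468] rms 0.0002211733653207963
ang [-3.06  3.09]
[0.4823 0.1206 0.1361] [ 0.4599  0.6351 -0.847 ] [[-0.997  0.083  0.003]
 [ 0.083  0.997  0.001]
 [-0.003  0.001 -1.   ]] lid [0.4805 0.1204 0.0986] move tool mm [ 0.533  -0.0583 29.6061]
err mm [0. 0. 0.] rot [0.001 0.003 0.002] q [-1.09  0.48  0.93  2.12 -0.55  0.8   1.67]
```

{"method": "step_arm", "body": {
  "moves": [0.3, 0, 6, 0, 0.003, 0, 1, 0.2, 0, 6, 0, 0, 0, 1, 0, 0, 5, 0, 0, 0, 1, 0, 0, 4, 0, 0, 0, 1, 0, 0, 3, 0, 0, 0, 1, 0, 0, 2, 0, 0, 0, 1, 0, 0, 1, 0, 0, 0, 1, 0, 0, 0, 0, 0, 0, 1]
}}

```text
time_s: 21.7
position: [0.4814, 0.1205, 0.1085]
eef_rot: [[-0.997, 0.083, -0.001], [0.083, 0.997, 0.0], [0.001, 0.0, -1.0]]
force: [0.5, 0.4, -0.5]
opening: 0.0263
finger_force: 29.8
```

{"method": "step_arm", "body": {
  "moves": [0, 0, 0.7, 0, 0, 0, 1, 0, 0, 0.7, 0, 0, 0, 1, 0, 0, 0, 0, 0, 0, 1]
}}

```text
time_s: 22.08
position: [0.4814, 0.1206, 0.1071]
eef_rot: [[-0.997, 0.083, -0.001], [0.083, 0.997, 0.001], [0.001, 0.0, -1.0]]
force: [-0.2, -0.4, -1.0]
opening: 0.0259
finger_force: 29.8
```

{"method": "step_arm", "body": {
  "moves": [0, 0, 0.6, 0, 0, 0, 1, 0, 0, 0.6, 0, 0, 0, 1, 0, 0, 0, 0, 0, 0, 1]
}}

```text
time_s: 22.45
position: [0.4814, 0.1206, 0.1064]
eef_rot: [[-0.997, 0.083, -0.001], [0.083, 0.997, 0.001], [0.001, 0.001, -1.0]]
force: [-2.3, 0.4, 6.4]
opening: 0.0262
finger_force: 30.2
```

{"method": "step_arm", "body": {
  "moves": [0, 0, -0.4, 0, 0, 0, 1, 0, 0, 0, 0, 0, 0, 0.6, 0, 0, 0, 0, 0, 0, 0.45, 0, 0, 0, 0, 0, 0, 0.45, 0, 0, 0, 0, 0, 0, 0.45, 0, 0, -5, 0, 0, 0, 0.45, 0, 0, -15, 0, 0, 0, 0.45, 0, 0, -30, 0, 0, 0, 0.45, 0, 0, -40, 0, 0, 0, 0.45, 0, 0, -40, 0, 0, 0, 0.45]
}}

```text
time_s: 23.7
position: [0.4815, 0.1201, 0.2383]
eef_rot: [[-0.997, 0.083, -0.001], [0.083, 0.997, 0.001], [0.001, 0.0, -1.0]]
force: [0.2, 0.6, 0.2]
opening: 0.0472
finger_force: 0.0
```

{"method": "step_arm", "body": {
  "moves": [-20, 0, -15, 0, 0, 0, 0.45, -20, 0, 0, 0, 0, 0, 0.45, -20, 0, 0, 0, 0, 0, 0.45, 0, 0, 0, 0, 0, 0, 0.45, 0, 0, 0, 0, 0, 0, 0.45]
}}

```text
time_s: 24.32
position: [0.5406, 0.1152, 0.2515]
eef_rot: [[-0.997, 0.083, -0.001], [0.083, 0.997, 0.001], [0.001, 0.0, -1.0]]
force: [-0.6, -0.3, -0.4]
opening: 0.0468
finger_force: 0.0
```

Run:
```python
from held import *
np.set_printoptions(precision=4,suppress=True)
s=robot.sense();p=robot.grab_frame('wrist');print(s['position'],s['force'],s['opening'])
L=pts(p,p['z_map']<.6,s);L=L[np.hypot(L[:,0]-.48,L[:,1]-.12)<.055]
F=L[(abs(L[:,2]-.084)<.006)];K=L[(L[:,2]>.105)&(L[:,2]<.125)]
for q in(F,K):
  if len(q)>20: print(len(q),np.median(q[:,2]),cv2.minEnclosingCircle(q[:,:2].astype(np.float32)))
A=np.c_[F[:,:2],np.ones(len(F))];print('slope',np.linalg.lstsq(A,F[:,2],rcond=None)[0][:2])
cv2.imwrite('pics/w5.png',p['frame'])
# return path to the bar
D=tilt(np.pi/2);R=tilt(2.3);B=bar(1.9)
print('bar',B)
rows([((.53,-.05,.34),D,8,.45),(grasp(B,R,.13),R,9,.7)])
```

```text
[0.5406 0.1152 0.2515] [-0.6266 -0.3144 -0.4448] 0.046766997701223646
6609 0.08353586829027393 ((0.479393869638443, 0.1199386715888977), 0.047062139958143234)
792 0.1139436783953596 ((0.47930628061294556, 0.12009379267692566), 0.013982106931507587)
slope [-0.0004 -0.0002]
bar [ 0.515  -0.1503  0.1296]
t 24.38 pos [0.5405 0.1154 0.2514] F [-0.1 -0.3  0.3] open 0.047 ff 0.0
-0.4,-20.7,-11.1,0,-0,0,0.45; -0.4,-20.7,-11.1,0,-0,0,0.45; -0.4,-20.7,-11.1,0,-0.001,0.001,0.45; -0.4,-20.7,-11,0,0,-0,0.45; -0.4,-20.7,-11.1,0,0,0,0.45; -0.4,-20.7,-11.1,0.001,-0,0,0.45; -0.5,-20.7,-11.1,-0,-0,0.001,0.45; -0.4,-20.7,-11,-0,-0.001,-0,0.45
0.7,-20.5,13,-0.081,0,-0,0.7; 0.7,-21.5,11.4,-0.081,0,-0,0.7; 0.7,-22.3,9.5,-0.081,0,-0,0.7; 0.8,-23,7.7,-0.081,0,-0,0.7; 0.7,-23.6,5.8,-0.081,0,-0,0.7; 0.7,-24,3.9,-0.081,0,0,0.7; 0.7,-24.2,2,-0.081,0,0,0.7; 0.7,-24.3,-0.1,-0.081,0,0,0.7; 0.7,-24.2,-1.9,-0.082,0,0,0.7
```

View pics/w5.png

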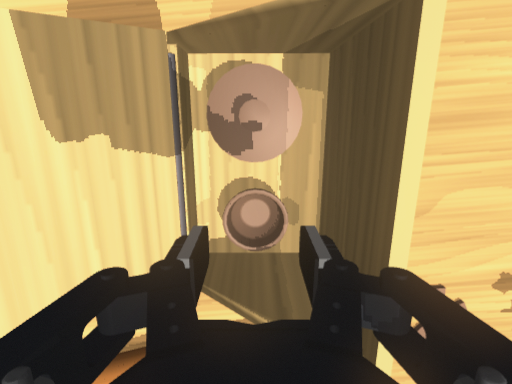

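{"method": "step_arm", "body": {
  "moves": [0, -28, -15, 0, 0, 0, 0.45, 0, -28, -15, 0, 0, 0, 0.45, -1, -28, -15, 0, 0, 0, 0.45, -1, -28, -15, 0, 0, 0, 0.45, -1, -28, -15, 0, 0, 0, 0.45, -1, -26, -14, 0, 0, 0, 0.45]
}}

```text
time_s: 25.12
position: [0.5315, -0.0524, 0.3413]
eef_rot: [[-0.997, 0.083, -0.0], [0.083, 0.997, 0.001], [0.001, 0.001, -1.0]]
force: [-0.3, 0.2, -0.5]
opening: 0.0471
finger_force: 0.0
```

{"method": "step_arm", "body": {
  "moves": [1, -20, 13, -0.081, 0, 0, 0.6, 1, -21, 11, -0.081, 0, 0, 0.7, 1, -22, 9, -0.081, 0, 0, 0.7, 1, -23, 8, -0.081, 0, 0, 0.7, 1, -24, 6, -0.081, 0, 0, 0.7, 1, -24, 4, -0.081, 0, 0, 0.7, 0, -24, 2, -0.081, 0, 0, 0.7, 0, -24, 0, -0.081, 0, 0, 0.7, 0, -24, -2, -0.081, 0, 0, 0.7, 0, 0, 0, 0, 0, 0, 0.7]
}}

```text
time_s: 26.38
position: [0.5087, -0.2353, 0.2216]
eef_rot: [[-0.996, 0.068, 0.055], [0.087, 0.743, 0.664], [0.004, 0.666, -0.746]]
force: [-0.5, -0.0, 0.3]
opening: 0.0258
finger_force: 0.0
```

Run:
```python
from plan import *
np.set_printoptions(precision=4,suppress=True)
R=tilt(2.3);B=bar(1.9)
robot.grab_frame('top')
s=robot.sense();p=robot.grab_frame('wrist');err(grasp(B,R,.13),R);print(s['opening'])
r=robot.tip_of(p,'flap_handle');print([(x['score'],px(x['centre'])) for x in r[:2]])
K,D,T=cam(p,s);Ti=np.linalg.inv(T);print('expect px',cv2.projectPoints(np.array([B]),cv2.Rodrigues(Ti[:3,:3])[0],Ti[:3,3],K,D)[0].ravel())
t=dict(s,eef_rot=np.eye(3),position=np.zeros(3));L=pts(p,p['z_map']<.5,t)
Bt=np.array(s['eef_rot']).T@(B-s['position']);print('bar in tool',Bt)
d=L-Bt;k=(abs(d[:,1])<.016)&(abs(d[:,2])<.02)&(abs(d[:,0])<.045);print(k.sum(),L[k].min(0),np.median(L[k],0),L[k].max(0))
cv2.imwrite('pics/w6.png',p['frame'])
rows([(grasp(B,R,0),R,6,.7)])
```

```text
err mm [ 2.3 -1.   0.1] rot [-0.    -0.002  0.   ] q [ 0.12  0.68  0.77  1.71 -0.92  1.62  2.69]
0.025792206921506293
[(0.74, [324.096, 144.38400000000001]), (0.61, [254.8224, 187.0848])]
expect px [255.1259 184.3033]
bar in tool [0.0016 0.0005 0.1253]
1389 [-0.0434 -0.0048  0.1134] [0.0062 0.0012 0.116 ] [0.0465 0.0073 0.1214]
t 26.52 pos [ 0.5107 -0.232   0.224 ] F [-0.  -0.3  0.7] open 0.0256 ff 0.0
0.4,-0.3,21.6,-0,-0,0,0.7; 0.4,-0.3,21.7,-0,-0.001,0.001,0.7; 0.4,-0.3,21.6,-0,0,0,0.7; 0.4,-0.3,21.7,-0,-0,0,0.7; 0.5,-0.4,21.6,-0,-0.001,0.001,0.7; 0.4,-0.3,21.7,-0,0,0,0.7
```

View pics/w6.png

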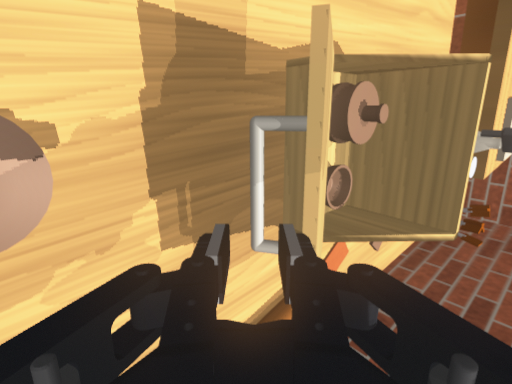

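{"method": "step_arm", "body": {
  "moves": [0, 0, 25, 0, 0, 0, 0.7, 0, 0, 25, 0, 0, 0, 0.7, 0, 0, 25, 0, 0, 0, 0.7, 0, 0, 20, 0, 0, 0, 0.7, 0, 0, 18, 0, 0, 0, 0.7, 0, 0, 15, 0, 0, 0, 0.7, 0, 0, 0, 0, 0, 0, 1, 0, 0, 0, 0, 0, 0, 1, 0, 0, 0, 0, 0, 0, 1, 0, 0, 0, 0, 0, 0, 1],
  "squeeze": 30
}}

```text
time_s: 27.78
position: [0.5173, -0.1487, 0.1276]
eef_rot: [[-0.996, 0.063, 0.055], [0.084, 0.745, 0.661], [0.001, 0.664, -0.748]]
force: [-0.4, -4.8, -2.5]
opening: 0.011
finger_force: 29.3
```

```bash
python3 fit.py
python3 - <<'E'
from plan import *
s=robot.sense();R=np.array(s['eef_rot']);d=np.array(s['position'])-.005*R[:,2]-HG
a0=np.arctan2(d[2],d@bx)-.98; RR=tilt(2.3)
rows([(bar(a)+by*(d@by)+.005*RR[:,2],RR,1,1) for a in np.linspace(a0,-.03,26)[1:]])
E
```

```text
0.010986091743685542 29.271260797977448 [-0.3858757  -4.7546754  -2.53388952] [ 0.02  0.74  0.7   1.88 -1.04  1.43  2.76]
bar [ 0.51703867 -0.1519943   0.13129465] r 0.1975417161883683 lat -0.00218035561489076 a 1.8936717277363755
t 27.77 pos [ 0.5173 -0.1487  0.1276] F [-0.4 -4.8 -2.5] open 0.011 ff 29.271260797977448
0,14,-6.1,-0.003,-0.001,-0,1
0,13.5,-6.7,-0,0,-0,1
0,14,-5.6,-0,0,-0,1
0,14.3,-4.5,-0,0,-0,1
0,14.7,-3.4,-0,0,-0,1
0,14.8,-2.2,-0,0,-0,1
0,15,-1.1,-0,0,-0,1
0,15.1,0,-0,0,-0,1
0,15,1.2,-0,0,-0,1
0,14.9,2.4,-0,0,-0,1
0,14.6,3.5,-0,0,-0,1
0,14.3,4.6,-0,0,-0,1
0,13.9,5.7,-0,0,-0,1
0,13.5,6.7,-0,0,-0,1
0,12.9,7.8,-0,0,-0,1
0,12.2,8.7,-0,0,-0,1
0,11.6,9.6,-0,0,-0,1
0,10.8,10.5,-0,0,-0,1
0,9.9,11.3,-0,0,-0,1
0,9,12.1,-0,0,-0,1
0,8.1,12.6,-0,0,-0,1
0,7.1,13.3,-0,0,-0,1
0.1,6.1,13.8,-0,0,-0,1
-0,4.9,14.2,-0,0,-0,1
-0,3.9,14.5,-0,0,-0,1
```

{"method": "step_arm", "body": {
  "moves": [0, 13, -7, 0, 0, 0, 1, 0, 13.5, -6.5, 0, 0, 0, 1, 0, 14, -5.5, 0, 0, 0, 1, 0, 14.5, -4.5, 0, 0, 0, 1, 0, 14.5, -3.5, 0, 0, 0, 1, 0, 15, -2, 0, 0, 0, 1, 0, 15, -1, 0, 0, 0, 1, 0, 15, 0, 0, 0, 0, 1, 0, 15, 1, 0, 0, 0, 1]
}}

```text
time_s: 28.9
position: [0.5237, -0.0713, 0.2362]
eef_rot: [[-0.996, 0.064, 0.056], [0.085, 0.745, 0.662], [0.001, 0.665, -0.747]]
force: [-0.9, -4.8, 1.0]
opening: 0.0107
finger_force: 30.7
```

```bash
python3 fit.py
```

```text
0.010704158768968176 30.717245936393738 [-0.87638756 -4.81296141  0.99794618] [-0.17  0.52  0.76  1.91 -0.98  1.45  2.52]
bar [ 0.52342777 -0.07461215  0.23991371] r 0.19654029056367 lat -0.0019926380913084414 a 1.2023945312678492
```

{"method": "step_arm", "body": {
  "moves": [0, 15, 2.5, 0, 0, 0, 1, 0, 14.5, 3.5, 0, 0, 0, 1, 0, 14.5, 4.5, 0, 0, 0, 1, 0, 14, 5.5, 0, 0, 0, 1, 0, 13.5, 6.5, 0, 0, 0, 1, 0, 13, 8, 0, 0, 0, 1, 0, 12, 8.5, 0, 0, 0, 1, 0, 11.5, 9.5, 0, 0, 0, 1, 0, 11, 10.5, 0, 0, 0, 1]
}}

```text
time_s: 30.02
position: [0.5343, 0.0586, 0.2708]
eef_rot: [[-0.997, 0.063, 0.054], [0.083, 0.743, 0.664], [0.002, 0.666, -0.746]]
force: [-0.1, -4.4, -6.1]
opening: 0.0105
finger_force: 29.3
```

```bash
python3 fit.py;  python3 - <<'E'
from plan import *
s=robot.sense();R=np.array(s['eef_rot']);d=np.array(s['position'])-.005*R[:,2]-HG
a0=np.arctan2(d[2],d@bx)-.98; RR=tilt(2.3)
rows([(bar(a)+by*(d@by)+.005*RR[:,2],RR,1,1) for a in np.linspace(a0,-.03,10)[1:]])
E
```

```text
0.010548566144065427 29.343069791793823 [-0.12536714 -4.3820233  -6.13013855] [-0.42  0.39  0.74  1.97 -1.01  1.32  2.3 ]
bar [0.53402677 0.05523964 0.27455447] r 0.19633006699846173 lat -0.0015557898704406119 a 0.5018795033689469
t 30.02 pos [0.5343 0.0586 0.2708] F [-0.1 -4.4 -6.1] open 0.0105 ff 29.343069791793823
-0,7.1,9.2,-0,-0.003,0.001,1
-0,7.2,9.1,-0,0,-0,1
-0,6.5,9.5,-0,0,-0,1
-0,6,9.8,-0,0,-0,1
-0,5.4,10.3,-0,0,-0,1
-0,4.8,10.5,-0,0,-0,1
-0,4.2,10.7,-0,0,-0,1
0,3.5,11.1,-0,0,-0,1
0,2.9,11.1,-0,0,-0,1
```

{"method": "step_arm", "body": {
  "moves": [0, 7.5, 9, 0, 0, 0, 1, 0, 7, 9, 0, 0, 0, 1, 0, 6.5, 9.5, 0, 0, 0, 1, 0, 6, 10, 0, 0, 0, 1, 0, 5.5, 10.5, 0, 0, 0, 1, 0, 5, 10.5, 0, 0, 0, 1, 0, 4, 10.5, 0, 0, 0, 1, 0, 3, 7, 0, 0, 0, 1, 0, 0, 0, 0, 0, 0, 1]
}}

```text
time_s: 31.15
position: [0.541, 0.1409, 0.2423]
eef_rot: [[-0.997, 0.064, 0.054], [0.083, 0.745, 0.662], [0.002, 0.664, -0.748]]
force: [0.6, -5.1, -12.3]
opening: 0.0108
finger_force: 29.1
```

```bash
python3 fit.py
```

```text
0.01075823280204501 29.145557284355164 [  0.60572612  -5.09044469 -12.3177291 ] [-0.54  0.4   0.69  2.02 -1.1   1.19  2.26]
bar [0.54073825 0.13761434 0.24606575] r 0.1947490924460962 lat -0.0012664513659697788 a 0.05107362428821882
```

{"method": "step_arm", "body": {
  "moves": [0, 1, 4, 0, 0, 0, 1, 0, 0.5, 4, 0, 0, 0, 1, 0, 0, 3, 0, 0, 0, 1, 0, 0, 0, 0, 0, 0, 1]
}}

```text
time_s: 31.65
position: [0.5425, 0.1438, 0.2399]
eef_rot: [[-0.996, 0.066, 0.06], [0.089, 0.743, 0.664], [-0.001, 0.667, -0.745]]
force: [-16.7, -28.2, 21.0]
opening: 0.0111
finger_force: 33.6
```

```bash
python3 fit.py
```

```text
0.011109653801744244 33.64810824394226 [-16.70362769 -28.17186131  20.95920374] [-0.54  0.41  0.69  2.02 -1.12  1.18  2.26]
bar [0.54215199 0.14052916 0.24361907] r 0.19424246877613896 lat -0.0024282398647417613 a 0.0312436772470841
```

{"method": "step_arm", "body": {
  "moves": [0, -1, -4, 0, 0, 0, 0.6, 0, 0, 0, 0, 0, 0, 0.5, 0, 0, 0, 0, 0, 0, 0.5, 0, 0, -20, 0, 0, 0, 0.5, 0, 0, -40, 0, 0, 0, 0.5, 0, 0, -40, 0, 0, 0, 0.5, 0, 0, -40, 0, 0, 0, 0.5, 0, 0, -20, 0, 0, 0, 0.5]
}}

```text
time_s: 32.65
position: [0.5335, 0.0375, 0.3611]
eef_rot: [[-0.996, 0.062, 0.058], [0.085, 0.743, 0.664], [-0.002, 0.666, -0.746]]
force: [0.2, -0.5, -0.6]
opening: 0.0426
finger_force: 0.0
```

```bash
python3 b.py | grep -v lid
```

```text
top 3268 n [-0.0533 -0.645   0.7623] slope 0.7039073138587003 flap 0.003907313858700356 bx [0.0823 0.9966] yaw 1.4883774056588148
panel ext [-0.1384 -0.1103] [0.1243 0.0817] centre [0.5316 0.1188 0.1636]
bar pts 174 [-0.0639  0.0662  0.0344] [-0.0041  0.0724  0.0457] [0.0507 0.0769 0.05  ]
handle [0.5405 0.1461 0.2425] hinge [0.5315 0.0381 0.0796]
tip handle [[0.542  0.1455 0.2425]]
tip hinge [[0.5475 0.0366 0.078 ]]
side 2668 n [-0.0538 -0.6359  0.7699] slope 0.6921621064415515 flap -0.007837893558448439 bx [0.0844 0.9964] yaw 1.4863195879192312
panel ext [-0.1526 -0.1138] [0.1118 0.0843] centre [0.516  0.1187 0.1622]
bar pts 310 [-0.0794  0.0685  0.0312] [-0.0149  0.0755  0.0434] [0.0382 0.0784 0.0489]
handle [0.5391 0.1481 0.2427] hinge [0.5298 0.0382 0.0812]
tip handle [[0.5388 0.1421 0.2427]]
tip hinge [[0.5304 0.0283 0.078 ]]
```

Both cameras put the flap at about 0 rad, so it is fully closed, and the arm is clear of it.

```bash
python3 -c "
from plant import robot
print(robot.hand_in())"
```

```text
the job is handed in; nothing more can be done
None
```

I opened the flap to its stop, seated the lid level on the jar, closed the flap again (both cameras measured within 0.01 rad of shut) and handed the job in at about 33 s; no verdict came back.

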